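# Stack the potters' tool boxes

## Robot

A 7-joint arm with a two-finger parallel gripper is mounted at the origin on the work surface. World frame = base frame: x ahead of the robot, y to its left, z up, the work surface at z = 0. Lengths are in m, angles in rad, forces in N, time in s.
With the tool pointing down it reaches from about 0.425 to 1.025 m from the base axis. Payload 3.6 kg.
Tool frame: the origin (TCP) lies between the finger pads; the fingertips stand 14 mm ahead of it and the grasp point (between the pads) lies 5 mm behind it (arm.nose_length is the distance from the TCP to the fingertips, in m); z points along the fingers, y is the line along which they close (so a half turn about z gives the same grasp; the last joint's range is limited). The gripper opens to 85 mm and grips with 20 to 120 N. Pads are 22 mm wide; open, the fingers measure 114 mm over their backs; the gripper's body (76 mm by 85 mm) begins 54 mm behind the grasp point. The pads swing forward as they close: fully open they stand 13 mm farther back than shut.
Start: joints at [1.091, 0.591, 0.048, 1.609, -0.033, 0.943, -0.034], TCP at [0.273, -0.671, 0.245] pointing down, gripper open.
Joint ranges: [-2.69, 2.69], [-0.47, 2.24], [-1.27, 1.36], [0.19, 2.51], [-1.53, 4.68], [0.08, 2.07], [-3.09, 3.09]. Speed limits (rad/s): [2.57, 2.57, 3.14, 3.14, 3.14, 3.14, 3.14].

## Interface

Orientations are given as a rotation vector (axis times angle).
In Python, from cell import arm, viewer gives the robot as it stands.
- The arm moves only by the tool jog_arm, never from a script. Its arguments are lists of equal length, an entry for each row: "gripper": the opening, from 0 (shut) to 1 (fully open); "delta_pos": the shift along the world's x, y, z in units of 10 cm (1.0 is 10 cm), a list of three; "yaw": the turn about the world's z in units of 30 degrees (1.0 is 30 degrees). A call has 1 to 8 rows; each row is the pose to reach, as a shift and turn from the pose commanded when the call began; what a row does not reach only later rows make up. A row lasts 1/8 s, in which the tool goes at most 62.5 mm and 10.7 degrees, less where a joint would pass 70% of its speed; a pose out of reach is approached as far as the arm can. A call with a number of a shift or a turn outside -1 to 1 is refused whole. A call with a gripper value outside its range is refused whole. The fingers move at their own pace and stop on an object; the grip force is fixed at half the most. Time passes only in rows, so rows that repeat a pose let the fingers close. It gives the time, the measured TCP pose, the force, the opening and the grip force at its end, in the units of the state.
- arm.observe(): the state, without advancing time (a new reading comes with each control period).
- viewer.read_camera(name): name is "side" or "top" or "wrist"; returns the picture (384x512x3 uint8, blue, green, red); there is no depth.
- viewer.camera_info(name): a dict with "fx", "fy", "cx", "cy" (pixels), "distortion" ([k1, k2, p1, p2, k3] as OpenCV has them; the pictures are not rectified), "xyz" and "attitude" of the camera in the world; the wrist camera has in their place "hand_eye" (4x4, takes a point from camera to tool coordinates, whose origin is the TCP and whose axes are the flange's). Camera axes: x right, y up, looking along -z (the intrinsics and any distortion apply to the point x, -y, -z); pixel columns grow to the right and rows downward; lengths in m; the calibration is good to about 2 mm. A picture is of the moment at which its call begins: read the wrist's pose just before it. camera_info takes no time and is no camera call.
- arm.close_job(): hands the job in; it is judged then, once.
The state is a dict: "time_s": time; "joint_positions": joint angles; "qvel": joint speeds; "effort": joint torques, N m; "eef_pos": TCP position; "tcp_rot": TCP orientation; "wrist_force": force on the tool from outside, world axes, zero at the start; "ft_torque": the same for the moment, N m; "gripper_width": finger opening in m; "gripper_force": force on a finger pad.
Only numpy, scipy, OpenCV 4.12 (cv2) and the standard library are available. Lean on these libraries where they do the work, as an engineer would, in place of code of your own. Each camera call takes 0.05 s, during which the arm holds its last target. There are 200 camera calls.

## Task

Shut the open lid of the blue tool box that is fixed between the two kiln-shelf stands, then slide the other blue tool box from its stand across onto that lid until its base drops over the four yellow lugs and sits level and locked. Slide it rather than lifting it, and leave the red bowl on the other stand, the yellow tub and the orange can where they are.

Things in the scene. Friction and masses are not known exactly. Their poses are not given: they have to be found in the camera images.
- bottom_box: Blue plastic tool box, fixed to the table, 160 (x) x 120 (y) mm, walls 62 mm high, with a grey lid hinged along the top of its +x wall. Origin: centre of its underside, on the table; z up; -x is the front, with a small white plate. With the lid shut its top is 70 mm above the origin, and the lug tops 78 mm.
- bottom_lid (a joint): Lid hinge, rad: 0 shut, 1.57 upright, at most 1.87 (leaning back over +x). Hinge line: along y, 80 mm to +x of the box's centre, 62 mm above the table. Open, the lugs face +x. A little stiff: the lid stays put within about 0.2 rad of upright, and falls gently shut by itself in about 2 s once tipped below about 1.25.
- lid_mid (a point): Centre of the lid's outer face (on top when shut), 80 mm from the hinge line; the lid is a panel 160 x 120 x 8 mm. Axes as the bottom box's when shut. Four yellow lugs stand on it, round, 22 mm across and 8 mm high (the upper 4 mm tapers to 12 mm), centred at (x, y) = (+58, +32), (-58, +32), (+22, -32), (-22, -32) mm from this point.
- top_box_mid (a point): Middle (35 mm above the underside) of the loose top box: a shut blue box 160 (x) x 120 (y) x 70 mm, grey lid with the same four yellow lugs on top (8 mm more), white plate on its -x front, no handle; 0.4 to 0.85 kg. Axes: the box's own. It starts on one of the two stands, turned like the bottom box within 0.1 rad, and is to end turned the same way, this point then 105 mm above the table.
- top_box_base (a point): Centre of the top box's flat underside. In it are four square recesses 30 x 30 mm, 10 mm deep, at the same (x, y) as the lugs on the bottom lid, so each lug has 4 mm of play all round. Out of register the box rides on the lug tops; in register it drops 8 mm onto the lid.
- stand_left: Fixed stand on the +y side of the bottom box: cream kiln-shelf slab 190 (x) x 130 (y) x 15 mm on four clay props, its flat top 78 mm above the table (level with the lug tops), no ledges. Origin: on the table under its centre, 137 mm from the bottom box's; parallel to it, with a gap of 12 mm between.
- stand_right: The same stand on the -y side of the bottom box.
- bowl: Small red bowl, 84 mm across, 50 mm high, standing on the other stand; origin: centre of its underside. To be left alone.
- tub: Yellow tub with blue cap, 90 mm across, 130 mm high, on the table; origin: centre of its underside. To be left alone.
- can_orange: Orange drinks can, 66 mm across, 120 mm high; origin: centre of its underside. To be left alone.

How it is judged:
By the outcome, as a careful person would: the job done as asked, in the order asked, and still so for the second after the job is handed in, with the robot touching nothing.
It also fails if it takes over 72 s, if anything falls off the work surface, if the arm or the gripper's body presses on something with over 40 N, if the wrist force passes 120 N, or if a joint passes its speed limit or range.

## Working session

There is one attempt and no reset: what is moved stays moved. The work goes in short steps, Python scripts to look and compute and a tool call to move; the robot and the scene stay as the last step left them, time stands still between calls to the robot, and variables do not carry over. Pictures are saved under pics/ and viewed, at most 10 in all, crops included, and the job is handed in when it is done.

Besides the shell and the picture viewer there is one more tool, called after "Emit:" as name(argument=value, ...) on one line, values as JSON. jog_arm: Moves the arm, as the interface text tells. Its arguments: {"type":"object","properties":{"gripper":{"type":"array"},"delta_pos":{"type":"array"},"yaw":{"type":"array"}},"required":["gripper","delta_pos","yaw"]}

```bash
mkdir -p pics; ls
python3 - <<'E'
from cell import arm, viewer
import cv2,numpy as np
s=arm.observe(); print(s['time_s'],s['eef_pos'],s['tcp_rot'],s['gripper_width'],s['wrist_force'],arm.nose_length)
a=viewer.read_camera("side");b=viewer.read_camera("top")
cv2.imwrite('pics/side0.png',a);cv2.imwrite('pics/top0.png',b)
for n in("side","top","wrist"):print(n,viewer.camera_info(n))
E
```

```text
pics
0.0 [ 0.27322514 -0.67070303  0.2441527 ] [-3.08091093e+00 -6.03518659e-01  7.93465253e-04] 0.08522957200555593 [ 0.19134638 -0.54029842 -0.31417862] 0.014
side {'fx': 422.2273910347872, 'fy': 422.2273910347872, 'cx': 251.83314540272244, 'cy': 197.53948623198372, 'distortion': array([-0.05659755,  0.        ,  0.        ,  0.        ,  0.        ]), 'xyz': array([-0.02886374,  0.54853023,  1.07358699]), 'attitude': array([ 0.32267851, -0.80454857, -2.22889333])}
top {'fx': 417.8209086411861, 'fy': 417.8209086411861, 'cx': 254.24060384093755, 'cy': 190.77882556487788, 'distortion': array([-0.07090328,  0.        ,  0.        ,  0.        ,  0.        ]), 'xyz': array([ 0.42256745, -0.00565768,  1.09841825]), 'attitude': array([ 0.10223311, -0.11106496, -1.53908402])}
wrist {'fx': 321.35434443426834, 'fy': 321.35434443426834, 'cx': 257.84275076438735, 'cy': 188.69861575217197, 'distortion': array([-0.06684939,  0.        ,  0.        ,  0.        ,  0.        ]), 'hand_eye': array([[ 2.83003425e-04,  9.54469249e-01,  2.98309190e-01,
         7.62054149e-02],
       [ 9.99998799e-01,  1.84380866e-04, -1.53863497e-03,
         5.38340036e-06],
       [-1.52358227e-03,  2.98309267e-01, -9.54468051e-01,
        -1.29584278e-01],
       [ 0.00000000e+00,  0.00000000e+00,  0.00000000e+00,
         1.00000000e+00]])}
```

View pics/top0.png

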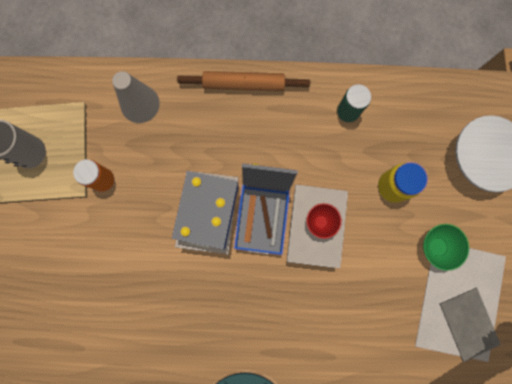

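View pics/side0.png

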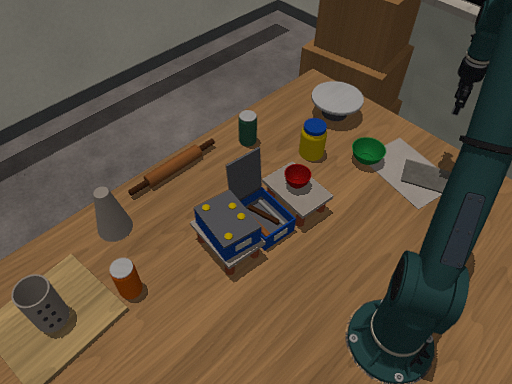

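The top box is on the left (+y) stand, with its lugs at about (196,182), (185,231), (220,203) and (216,221) in the top view. The open bottom box is at (264,222) with its lid upright at (268,180). The bowl is at (324,221) on the right stand.

```bash
cat > h.py <<'E'
import cv2,numpy as np
from scipy.spatial.transform import Rotation as R
from cell import arm,viewer
def cam(n):
    i=viewer.camera_info(n);K=np.array([[i['fx'],0,i['cx']],[0,i['fy'],i['cy']],[0,0,1]])
    if n=='wrist':
        s=arm.observe();T=np.eye(4);T[:3,:3]=R.from_rotvec(s['tcp_rot']).as_matrix();T[:3,3]=s['eef_pos'];T=T@i['hand_eye']
        return K,i['distortion'],T[:3,3],T[:3,:3]
    return K,i['distortion'],np.array(i['xyz']),R.from_rotvec(i['attitude']).as_matrix()
def rays(c,px):
    K,d,o,Rm=c
    u=cv2.undistortPoints(np.array(px,float).reshape(-1,1,2),K,d).reshape(-1,2)
    v=np.c_[u[:,0],-u[:,1],-np.ones(len(u))]@Rm.T
    return o,v/np.linalg.norm(v,axis=1)[:,None]
def plane(c,px,z):
    o,v=rays(c,px); return o+v*((z-o[2])/v[:,2])[:,None]
def tri(c1,p1,c2,p2):
    o1,a=rays(c1,[p1]);o2,b=rays(c2,[p2]);A=np.c_[a[0],-b[0]]
    t=np.linalg.lstsq(A,o2-o1,rcond=None)[0];x=o1+t[0]*a[0];y=o2+t[1]*b[0]
    return (x+y)/2,np.linalg.norm(x-y)
def proj(c,X):
    K,d,o,Rm=c; p=(np.atleast_2d(X)-o)@Rm; p=p*[1,-1,-1]
    return cv2.projectPoints(p,np.zeros(3),np.zeros(3),K,d)[0].reshape(-1,2)
def mask(im,lo,hi): return cv2.inRange(cv2.cvtColor(im,cv2.COLOR_BGR2HSV),np.array(lo),np.array(hi))
def blobs(m,amin=10,amax=1e9):
    n,l,s,c=cv2.connectedComponentsWithStats(m); return [(c[i],s[i,4]) for i in range(1,n) if amin<=s[i,4]<=amax]
YEL=([20,120,110],[35,255,255]);BLU=([105,110,40],[130,255,255])
E
python3 - <<'E'
from h import *
np.set_printoptions(precision=4,suppress=True)
t=cv2.imread('pics/top0.png');s=cv2.imread('pics/side0.png');ct=cam('top');cs=cam('side')
bt=[b for b in blobs(mask(t,*YEL),15,150) if 150<b[0][0]<235];bs=[b for b in blobs(mask(s,*YEL),15,150) if b[0][0]<290]
print(bt,bs)
for p,_ in bt:
    c=[(tri(ct,p,cs,q),q) for q,_ in bs]; c=min(c,key=lambda x:abs(x[0][0][2]-.156)*0+x[0][1]); print(p,c, plane(ct,[p],.156))
# cream & blue in top
hsv=cv2.cvtColor(t,cv2.COLOR_BGR2HSV)
for p in [(298,255),(340,195),(270,180),(206,210),(320,260)]: print(p,hsv[p[1],p[0]])
m=mask(t,*BLU);
for c in cv2.findContours(m,0,2)[0]:
    if cv2.contourArea(c)>30: print('blue',cv2.minAreaRect(c),cv2.approxPolyDP(c,4,True).reshape(-1,2).tolist())
b=cv2.resize(t[155:275,165:355],None,fx=4,fy=4,interpolation=cv2.INTER_CUBIC);cv2.imwrite('pics/crop0.png',b)
E
```

```text
[(array([196.0435, 181.4493]), np.int32(69)), (array([220.    , 202.1194]), np.int32(67)), (array([215.9706, 221.0588]), np.int32(68)), (array([185.    , 231.0714]), np.int32(70))] [(array([231.8108, 205.2162]), np.int32(37)), (array([205.5, 206.7]), np.int32(40)), (array([240.6429, 215.5952]), np.int32(42)), (array([227.7381, 235.4762]), np.int32(42))]
[196.0435 181.4493] ((array([0.5706, 0.1254, 0.1507]), np.float64(0.0007870567926481601)), array([205.5, 206.7])) [[0.5695 0.1244 0.156 ]]
[220.     202.1194] ((array([0.5247, 0.0685, 0.1494]), np.float64(0.0007046667202514761)), array([231.8108, 205.2162])) [[0.5237 0.0678 0.156 ]]
[215.9706 221.0588] ((array([0.4811, 0.0759, 0.1498]), np.float64(0.0006251062059949807)), array([240.6429, 215.5952])) [[0.4805 0.0752 0.156 ]]
[185.     231.0714] ((array([0.4566, 0.1454, 0.1501]), np.float64(0.0014809070443059325)), array([227.7381, 235.4762])) [[0.4558 0.144  0.156 ]]
(298, 255) [ 14  39 178]
(340, 195) [ 16  39 178]
(270, 180) [135   9  55]
(206, 210) [  0   4 125]
(320, 260) [ 15  41 176]
blue ((261.51312255859375, 219.4017333984375), (47.645015716552734, 63.8350715637207), 7.594643592834473) [[244, 185], [235, 247], [281, 253], [287, 191]]
blue ((410.50006103515625, 178.00003051757812), (30.405588150024414, 30.405588150024414), 45.0) [[408, 163], [398, 169], [395, 181], [403, 192], [416, 193], [426, 177], [422, 168]]
```

View pics/crop0.png

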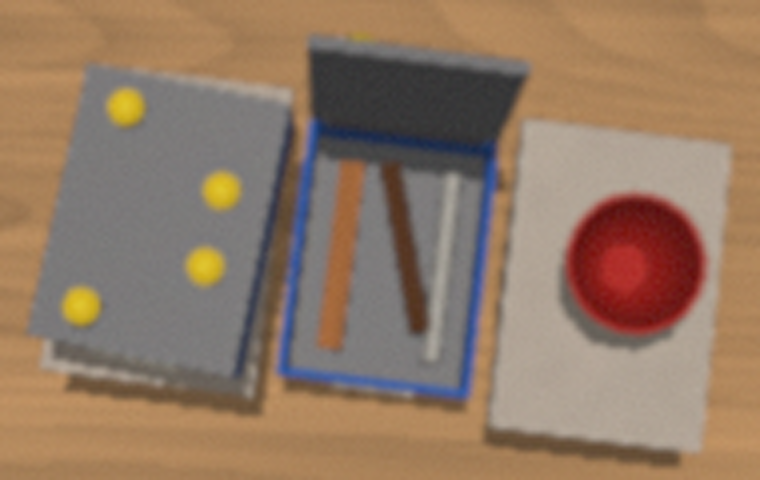

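In the crop, the top box's lid is at (165,220) and the bottom box's rim corners are at (312,122), (495,145), (467,398) and (280,373). The right stand's corners are at (525,122), (731,147), (700,450) and (490,430), and the lid's top edge runs from (310,38) to (527,65).

```bash
cat > m.py <<'E'
from h import *
np.set_printoptions(precision=4,suppress=True)
E
python3 - <<'E'
from m import *
ct=cam('top')
f=lambda L:np.array(L)/4+[165,155]-.375
t=cv2.imread('pics/top0.png')
def quad(n,L,z):
    P=plane(ct,f(L),z);c=P.mean(0);ex=(P[0]+P[1]-P[2]-P[3])/2;ey=(P[0]+P[3]-P[1]-P[2])/2
    print(n,'c',c,'size',np.linalg.norm(ex),np.linalg.norm(ey),'yaw x,y',np.arctan2(ex[1],ex[0]),np.arctan2(-ey[0],ey[1]))
quad('box',[(312,122),(495,145),(467,398),(280,373)],.062)
quad('standR',[(525,122),(731,147),(700,450),(490,430)],.078)
m=cv2.inRange(cv2.cvtColor(t,cv2.COLOR_BGR2HSV),np.array([0,15,120]),np.array([25,60,255]));m[:, :286]=0;m[:,355:]=0;m[:180]=0;m[275:]=0
c=max(cv2.findContours(m,0,2)[0],key=cv2.contourArea);r=cv2.minAreaRect(c);print(r,cv2.contourArea(c),plane(ct,[r[0]],.078),plane(ct,cv2.boxPoints(r),.078))
print('lidtop',plane(ct,f([(310,38),(527,65)]),.222))
L=plane(ct,[(196.04,181.45),(185,231.07),(220,202.12),(215.97,221.06)],.152)
Q=np.array([(58,32),(-58,32),(22,-32),(-22,-32)])/1000
A=L[:,:2].mean(0);B=Q.mean(0)
l=L[:,:2]-A;q=Q-B
th=np.arctan2((q[:,0]*l[:,1]-q[:,1]*l[:,0]).sum(),(q*l).sum());Rr=np.array([[np.cos(th),-np.sin(th)],[np.sin(th),np.cos(th)]])
print('top box c',A-Rr@B,'yaw',th,'res',l-q@Rr.T)
E
```

```text
box c [ 0.4942 -0.0302  0.062 ] size 0.15770356009461578 0.11579571644355303 yaw x,y -0.09209684618333121 -0.10010954569303716
standR c [ 0.4803 -0.1668  0.078 ] size 0.1881365472836661 0.12830194930876188 yaw x,y -0.09809471815085263 -0.0804847036155686
((317.07928466796875, 226.2865753173828), (53.227996826171875, 78.29595184326172), 6.340191841125488) 3975.5 [[ 0.4796 -0.1655  0.078 ]] [[ 0.3907 -0.0918  0.078 ]
 [ 0.5814 -0.1096  0.078 ]
 [ 0.5707 -0.2413  0.078 ]
 [ 0.3798 -0.2204  0.078 ]]
lidtop [[ 0.5995  0.0186  0.222 ]
 [ 0.5884 -0.0976  0.222 ]]
top box c [0.5077 0.1033] yaw -0.16944459689565783 res [[-0.0002 -0.0001]
 [ 0.      0.    ]
 [ 0.0001  0.    ]
 [ 0.0001  0.0001]]
```

Heights and sizes agree with the text. The bottom box is at (0.494, -0.030) with yaw -0.094, and the top box is 134 mm along its +y axis with relative yaw -0.075. I'll close the lid first.

Emit:
jog_arm(gripper=[0,0,0,0], delta_pos=[[0.3,0.4,0.4],[0.6,0.7,0.4],[0.8,1,0.4],[0.8,1,0.4]], yaw=[[0.2,0],[0.3,0],[0.4,0],[0.4,0]])

```text
$.yaw[0]: bad value
```

Emit:
jog_arm(gripper=[0,0,0,0], delta_pos=[[0.3,0.4,0.4],[0.6,0.7,0.4],[0.8,1,0.4],[0.8,1,0.4]], yaw=[0.2,0.4,0.5,0.5])

```text
time_s: 0.6
eef_pos: [0.3565, -0.567, 0.2844]
tcp_rot: [-2.971, -1.009, -0.002]
wrist_force: [-0.4, 0.2, 0.2]
gripper_width: 0.0122
gripper_force: 0.0
```

Emit:
jog_arm(gripper=[0,0,0,0], delta_pos=[[0.3,0.4,0],[0.6,0.7,0],[0.8,1,0],[0.8,1,0]], yaw=[0.2,0.4,0.5,0.5])

```text
time_s: 1.1
eef_pos: [0.4351, -0.4684, 0.2845]
tcp_rot: [-2.816, -1.387, -0.001]
wrist_force: [0.1, -0.3, 0.7]
gripper_width: 0.0004
gripper_force: 0.0
```

Emit:
jog_arm(gripper=[0,0,0,0], delta_pos=[[0.3,0.4,0],[0.6,0.7,0],[0.9,1,0],[0.9,1,0]], yaw=[0.2,0.4,0.5,0.5])

```text
time_s: 1.6
eef_pos: [0.5254, -0.3691, 0.2848]
tcp_rot: [-2.613, -1.742, -0.002]
wrist_force: [0.3, -0.3, 0.0]
gripper_width: 0.0001
gripper_force: 0.0
```

Emit:
jog_arm(gripper=[0,0,0,0], delta_pos=[[0.3,0.4,0],[0.6,0.7,0],[0.9,1,0],[0.9,1,0]], yaw=[0.2,0.4,0.58,0.58])

```text
time_s: 2.1
eef_pos: [0.615, -0.2698, 0.2847]
tcp_rot: [-2.321, -2.116, -0.002]
wrist_force: [-0.7, 0.2, -1.0]
gripper_width: -0.0001
gripper_force: 0.0
```

Emit:
jog_arm(gripper=[0,0,0,0], delta_pos=[[0.3,0.4,0],[0.5,0.7,0],[0.6,1,0],[0.6,1,0]], yaw=[0,0,0,0])

```text
time_s: 2.6
eef_pos: [0.6732, -0.1709, 0.2847]
tcp_rot: [-2.323, -2.114, 0.001]
wrist_force: [0.1, 0.0, 0.2]
gripper_width: 0.0002
gripper_force: 0.0
```

Emit:
jog_arm(gripper=[0,0,0], delta_pos=[[0,0.5,0],[0,1,0],[0,1,0]], yaw=[0,0,0])

```text
time_s: 2.98
eef_pos: [0.6727, -0.0688, 0.2853]
tcp_rot: [-2.319, -2.117, -0.0]
wrist_force: [0.4, -0.5, 0.5]
gripper_width: -0.0002
gripper_force: 0.0
```

Emit:
jog_arm(gripper=[0,0,0,0], delta_pos=[[0,0.15,0],[0,0.15,-0.5],[0,0.15,-0.95],[0,0.15,-0.95]], yaw=[0,0,0,0])

```text
time_s: 3.48
eef_pos: [0.67, -0.0595, 0.1863]
tcp_rot: [-2.324, -2.106, 0.013]
wrist_force: [0.1, -0.0, -0.3]
gripper_width: 0.0003
gripper_force: 0.0
```

Run:
```python
from m import *
s=arm.observe();print(s['joint_positions'],s['eef_pos'],s['wrist_force'])
a=viewer.read_camera('side');cv2.imwrite('pics/s1.png',cv2.resize(a[80:280,150:350],None,fx=3,fy=3))
```

```text
[ 0.2097  0.6058 -0.2814  1.763   0.2214  0.8132 -0.277 ] [ 0.67   -0.0595  0.1863] [ 0.0757 -0.0233 -0.3072]
```

View pics/s1.png

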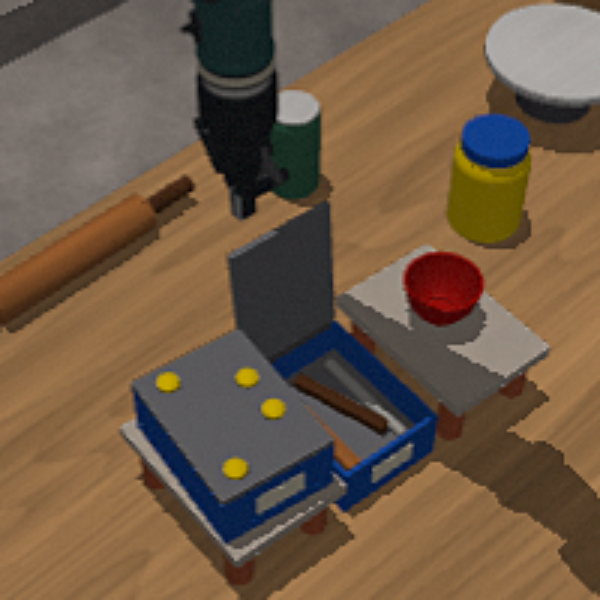

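The gripper is clear behind the lid: the tip is at (240,210) and the lid's edge runs from (230,255) to (328,205). I'll pull it towards -x.

Emit:
jog_arm(gripper=[0,0,0,0,0,0,0,0], delta_pos=[[-0.15,0.01,0],[-0.3,0.03,0],[-0.45,0.04,0],[-0.6,0.06,0],[-0.7,0.07,0],[-0.8,0.08,0],[-0.9,0.09,0],[-1,0.1,0]], yaw=[0,0,0,0,0,0,0,0])

```text
time_s: 4.53
eef_pos: [0.573, -0.0466, 0.191]
tcp_rot: [2.324, 2.113, 0.001]
wrist_force: [-0.2, 0.0, 0.5]
gripper_width: 0.0002
gripper_force: 0.2
```

Emit:
jog_arm(gripper=[0,0,0,0,0,0], delta_pos=[[-0.1,0.01,0],[-0.2,0.02,0],[-0.3,0.03,0],[-0.4,0.04,0],[-0.5,0.05,0],[-0.5,0.05,0]], yaw=[0,0,0,0,0,0])

```text
time_s: 5.28
eef_pos: [0.5223, -0.0414, 0.1902]
tcp_rot: [-2.324, -2.114, 0.001]
wrist_force: [0.0, -0.1, -0.1]
gripper_width: 0.0001
gripper_force: 0.0
```

Emit:
jog_arm(gripper=[0,0,0,0,0,0], delta_pos=[[0,0,0.5],[0,0,1],[0,0.4,1],[0,0.8,1],[0,1,1],[0,1,1]], yaw=[0,0,0,0,0,0])

```text
time_s: 6.02
eef_pos: [0.5237, 0.0605, 0.2905]
tcp_rot: [-2.32, -2.118, -0.002]
wrist_force: [-0.2, -0.9, 0.3]
gripper_width: -0.0003
gripper_force: 0.0
```

Emit:
jog_arm(gripper=[1,1,1,1], delta_pos=[[0,0.5,0],[0,0.9,0],[0,1,0],[0,1,0]], yaw=[0,0,0,0])

```text
time_s: 6.52
eef_pos: [0.5237, 0.1574, 0.2901]
tcp_rot: [2.324, 2.113, -0.002]
wrist_force: [0.3, 0.0, 0.2]
gripper_width: 0.0722
gripper_force: 0.0
```

Emit:
jog_arm(gripper=[1,1,1,1], delta_pos=[[0,0.5,0],[0,0.5,-0.4],[0,0.5,-0.8],[0,0.5,-0.8]], yaw=[0,0,0,0])

```text
time_s: 7.02
eef_pos: [0.5219, 0.2045, 0.2075]
tcp_rot: [-2.327, -2.109, 0.013]
wrist_force: [-0.6, -0.2, 0.0]
gripper_width: 0.0856
gripper_force: 0.0
```

Run:
```python
from m import *
s=arm.observe();print(s['joint_positions'],s['eef_pos'],s['wrist_force'])
a=viewer.read_camera('side');cv2.imwrite('pics/s2.png',cv2.resize(a[80:280,150:350],None,fx=3,fy=3))
t=viewer.read_camera('top');cv2.imwrite('pics/t2.png',t)
print(blobs(mask(t,*YEL),15,150))
```

```text
[-0.1701  0.461  -0.3825  1.9983  0.2514  0.7356 -0.8035] [0.5219 0.2045 0.2075] [-0.6213 -0.1969  0.0144]
[(array([196.1   , 181.4143]), np.int32(70)), (array([251.9333, 193.75  ]), np.int32(60)), (array([220.    , 202.1194]), np.int32(67)), (array([275.8246, 211.4386]), np.int32(57)), (array([215.9706, 221.0588]), np.int32(68)), (array([273.6379, 229.1724]), np.int32(58)), (array([184.8636, 231.1364]), np.int32(66)), (array([245.8621, 240.5   ]), np.int32(58))]
```

View pics/s2.png

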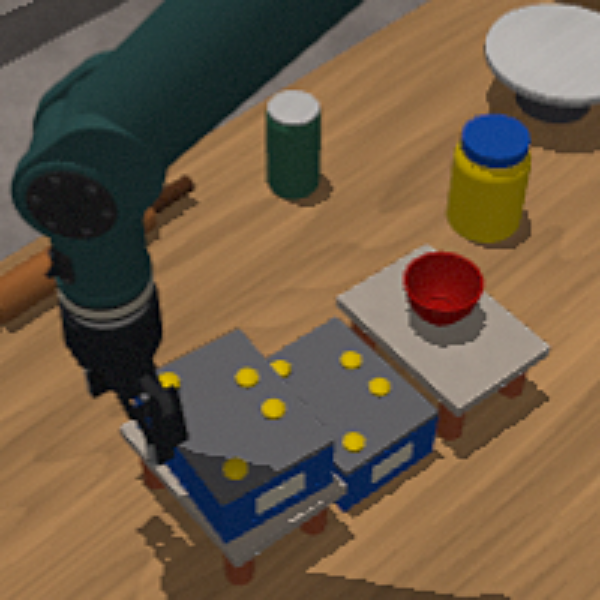

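The lid is shut: its four lugs show at (283,368), (351,359), (379,386) and (353,441), and the gripper is beside the top box.

```bash
cat >> h.py <<'E'
Q=np.array([(58,32),(-58,32),(22,-32),(-22,-32)])/1000
def fit(px,z,c,idx=None):
    q=Q if idx is None else Q[idx]
    L=plane(c,px,z)[:,:2];A=L.mean(0);B=q.mean(0);l=L-A;q=q-B
    th=np.arctan2((q[:,0]*l[:,1]-q[:,1]*l[:,0]).sum(),(q*l).sum());Rr=R.from_euler('z',th).as_matrix()[:2,:2]
    return A-Rr@B,th,abs(l-q@Rr.T).max()
def rel(b,t):
    Rr=R.from_euler('z',b[1]).as_matrix()[:2,:2]; return (t[0]-b[0])@Rr,t[1]-b[1]
E
python3 - <<'E'
from m import *
c=cam('top')
T=fit([(196.1,181.41),(184.86,231.14),(220,202.12),(215.97,221.06)],.152,c)
B=fit([(251.93,193.75),(245.86,240.5),(275.82,211.44),(273.64,229.17)],.074,c)
print(T,B,rel(B,T))
Rr=R.from_euler('z',B[1]).as_matrix()[:2,:2]
for t in(.22,.24,.082,.071): print(t,B[0]+Rr@[0,t])
E
```

```text
(array([0.5077, 0.1033]), np.float64(-0.17110122943488765), np.float64(0.00019160016905651195)) (array([ 0.4948, -0.03  ]), np.float64(-0.09892475088717412), np.float64(8.484737018289029e-05)) (array([-0.0003,  0.1339]), np.float64(-0.07217647854771353))
0.22 [0.5165 0.1889]
0.24 [0.5185 0.2088]
0.082 [0.5029 0.0516]
0.071 [0.5018 0.0407]
```

Emit:
jog_arm(gripper=[1,1,1,1,1], delta_pos=[[-0.03,0.04,-0.3],[-0.03,0.04,-0.6],[-0.03,0.04,-0.9],[-0.03,0.04,-1],[-0.03,0.04,-1]], yaw=[0,0,0,0,0])

```text
time_s: 7.75
eef_pos: [0.5214, 0.2125, 0.1112]
tcp_rot: [2.324, 2.112, 0.002]
wrist_force: [-0.2, 0.5, 0.4]
gripper_width: 0.0853
gripper_force: 0.0
```

Emit:
jog_arm(gripper=[1,1,1,1,1,1,1,1], delta_pos=[[-0.01,-0.1,0],[-0.02,-0.2,0],[-0.03,-0.3,0],[-0.04,-0.38,0],[-0.05,-0.46,0],[-0.06,-0.54,0],[-0.06,-0.62,0],[-0.07,-0.7,0]], yaw=[0,0,0,0,0,0,0,0])

```text
time_s: 8.75
eef_pos: [0.5144, 0.1437, 0.1107]
tcp_rot: [-2.322, -2.115, -0.005]
wrist_force: [0.6, 5.3, 2.6]
gripper_width: 0.0855
gripper_force: 2.6
```

```bash
cat > look.py <<'E'
from m import *
from itertools import permutations,combinations
import sys
s=arm.observe();print(s['eef_pos'],s['wrist_force'])
for n in('top','side'):
    im=viewer.read_camera(n);cv2.imwrite('pics/%s_%s.png'%(n,sys.argv[1]),im);c=cam(n)
    px=[b[0] for b in blobs(mask(im,*YEL),6,150)]
    B0=(np.array([.4948,-.030]),-.0989)
    best=None
    for k in(4,3):
        for idx in combinations(range(4),k):
            for p in permutations(range(len(px)),k):
                f=fit([px[i] for i in p],float(sys.argv[2]) if len(sys.argv)>2 else .152,c,list(idx))
                if f[2]<.0025 and abs(f[1]+.1)<.3 and (best is None or f[2]<best[0][2]-(0)): best=(f,idx)
        if best:break
    print(n,len(px),best,best and rel(B0,best[0]))
E
python3 look.py a
```

```text
[0.5144 0.1437 0.1107] [0.6357 5.2691 2.5716]
top 7 ((array([0.5099, 0.0718]), np.float64(-0.09547053213004593), np.float64(0.0002554461805759807)), (0, 2, 3)) (array([0.005 , 0.1028]), np.float64(0.0034294678699540726))
side 10 ((array([0.5089, 0.0718]), np.float64(-0.08874220620706316), np.float64(0.0006454313013992304)), (1, 2, 3)) (array([0.004 , 0.1027]), np.float64(0.01015779379293684))
```

Emit:
jog_arm(gripper=[1,1,1,1,1,1,1,1], delta_pos=[[-0.01,-0.08,0],[-0.03,-0.16,0],[-0.04,-0.24,0],[-0.05,-0.32,0],[-0.06,-0.39,0],[-0.08,-0.46,0],[-0.09,-0.53,0],[-0.1,-0.6,0]], yaw=[0,0,0,0,0,0,0,0])

```text
time_s: 9.85
eef_pos: [0.5041, 0.0833, 0.1107]
tcp_rot: [2.323, 2.115, 0.004]
wrist_force: [1.5, 5.0, 3.6]
gripper_width: 0.0854
gripper_force: 3.1
```

```bash
python3 look.py b
```

```text
[0.5041 0.0833 0.1107] [1.5478 5.022  3.5531]
top 5 ((array([0.4995, 0.0114]), np.float64(-0.09918260580432228), np.float64(0.00038595242071867014)), (0, 2, 3)) (array([0.0006, 0.0417]), np.float64(-0.00028260580432228066))
side 6 ((array([0.4987, 0.0119]), np.float64(-0.08581570985149961), np.float64(0.00036062771259030846)), (1, 2, 3)) (array([-0.0003,  0.0421]), np.float64(0.013084290148500391))
```

Emit:
jog_arm(gripper=[1,1,1,1,1,1,1,1], delta_pos=[[-0.01,-0.08,0],[-0.02,-0.16,0],[-0.02,-0.23,0],[-0.03,-0.29,0],[-0.03,-0.34,0],[-0.04,-0.38,0],[-0.04,-0.41,0],[-0.04,-0.41,0]], yaw=[0,0,0,0,0,0,0,0])

```text
time_s: 10.95
eef_pos: [0.4986, 0.0407, 0.1099]
tcp_rot: [-2.325, -2.112, 0.004]
wrist_force: [-0.5, 1.5, -0.7]
gripper_width: 0.0853
gripper_force: 0.5
```

```bash
python3 look.py c .144
```

```text
[0.4986 0.0407 0.1099] [-0.5261  1.4679 -0.704 ]
top 3 ((array([ 0.4958, -0.0335]), np.float64(-0.07195381939472842), np.float64(0.001887925551982627)), (0, 2, 3)) (array([ 0.0013, -0.0034]), np.float64(0.026946180605271583))
side 4 ((array([ 0.4939, -0.0295]), np.float64(-0.0839721555007863), np.float64(0.0008297193633096667)), (1, 2, 3)) (array([-0.0009,  0.0004]), np.float64(0.014927844499213708))
```

Emit:
jog_arm(gripper=[1,1,1,1], delta_pos=[[0.02,0.2,0],[0.06,0.6,0],[0.06,0.6,0.5],[0.06,0.6,0.8]], yaw=[0,0,0,0])

```text
time_s: 11.55
eef_pos: [0.5059, 0.1019, 0.1917]
tcp_rot: [2.322, 2.115, -0.0]
wrist_force: [0.5, -0.5, -0.2]
gripper_width: 0.0856
gripper_force: 0.0
```

Emit:
jog_arm(gripper=[1,1,1,1], delta_pos=[[0,0.4,0.3],[0,0.8,0.5],[0,1,0.5],[0,1,0.5]], yaw=[0,0,0,0])

```text
time_s: 12.05
eef_pos: [0.5048, 0.2019, 0.2395]
tcp_rot: [-2.322, -2.116, 0.003]
wrist_force: [0.3, -1.1, -0.3]
gripper_width: 0.0856
gripper_force: 0.0
```

```bash
python3 look.py d .144
python3 - <<'E'
from m import *
t=cv2.imread('pics/top_d.png');s=cv2.imread('pics/side_d.png')
bt=blobs(mask(t,*YEL),15,150);bs=blobs(mask(s,*YEL),15,150);ct=cam('top');cs=cam('side')
for p,_ in bt:
    r=min((tri(ct,p,cs,q) for q,_ in bs),key=lambda r:r[1]);print(p,r)
cv2.imwrite('pics/d.png',cv2.resize(s[80:280,150:350],None,fx=3,fy=3))
E
```

```text
[0.5048 0.2019 0.2395] [ 0.2575 -1.1117 -0.2594]
top 4 ((array([ 0.4947, -0.0316]), np.float64(-0.09875934227483137), np.float64(7.264733298383008e-05)), (0, 1, 2, 3)) (array([ 0.0001, -0.0016]), np.float64(0.00014065772516863584))
side 8 ((array([ 0.4947, -0.0298]), np.float64(-0.09655740811470724), np.float64(0.0005803201371481041)), (0, 1, 2, 3)) (array([-0.0001,  0.0002]), np.float64(0.0023425918852927607))
[252.6769 189.8308] (array([ 0.5565, -0.0051,  0.1416]), np.float64(0.0013106125826952916))
[278.2985 208.791 ] (array([ 0.514 , -0.0655,  0.1418]), np.float64(0.0006509093110794825))
[276.0299 227.9104] (array([ 0.4703, -0.0609,  0.1426]), np.float64(0.0015764961764659564))
[246.1515 240.0606] (array([0.4406, 0.0063, 0.1425]), np.float64(0.0011670329898223176))
```

View pics/d.png

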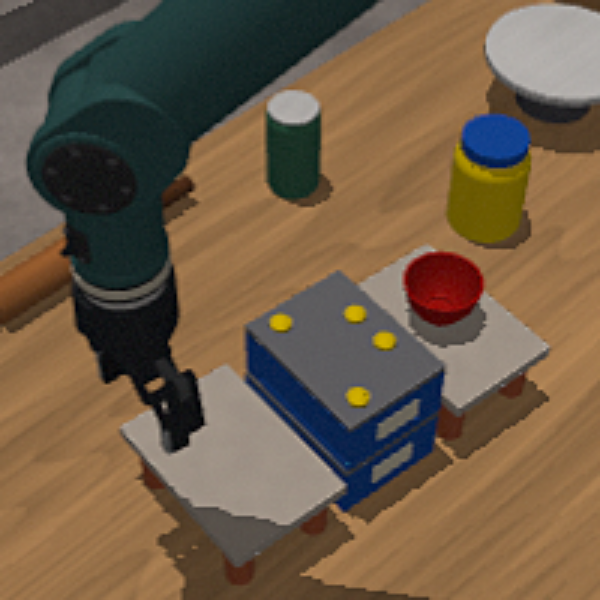

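The top box now sits on the bottom lid, with its lugs at (281,322), (355,313), (384,340) and (358,396). They are level, 8 mm lower than before and in register, and the bowl, tub and gripper are clear of it.

```bash
python3 -c "
from cell import arm
print(arm.close_job())"
```

```text
the job is handed in; nothing more can be done
None
```

The lid is shut and the top box was slid across onto it, where it dropped 8 mm over the lugs and sits level and in register; the bowl, tub and orange can were not touched, and the job is handed in at about 12 s.

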